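# Set the dial and lock it

### The job

Turn the round dial on the set-point box until its pointer lines up with the marker tab on the scale. Then turn the hexagonal lock ring above it clockwise until it is firmly hand-tight, to secure the setting: feel for where it seats and do not overtighten it. Leave the marker tab and the things around the box where they are.

Things in the scene. Friction and masses are not known exactly. Their poses are not given: they have to be found in the camera images.
- setpoint_box: Grey metal box, 130 x 130 x 45 mm, screwed to the bench; origin at the centre of its underside, z up. Dial, washer and lock ring are stacked on its z axis on the top face, 45 mm above the bench. Heights below are above this face. A tick scale lies on the -x side.
- dial: Black dial turning about the box's z axis (drag 0.06 Nm, stays where left); origin on the axis at the box's top face. Flat skirt, radius 37 mm, height 1 to 6 mm, with a light pointer nose out to radius 45 mm along the dial's -x; above it the knurled round drum to grip, 56 mm in diameter, height 6 to 34 mm. Turns at most 2.6 rad either way from the scale's middle.
- pointer_tip (a point): Point on the dial's pointer nose, 43 mm from the axis, height 4 mm.
- marker_point (a point): Where the pointer tip must be: 43 mm from the axis, height 4 mm, straight inward of the marker tab (steel, 11 x 7 x 4 mm, on the scale at radius 49 to 60 mm; it slides round the scale if pushed). From its start the dial must turn 0.4 to 1.8 rad counter-clockwise seen from above.
- lock_ring: Plain steel hexagonal lock ring, see ring_grip; origin on the axis at its underside, height 36 mm, same axes as ring_grip.
- ring_grip (a point): Point on the axis in the lock ring: a steel hexagon, 36 mm across flats, height 36 to 64 mm, 2 mm above the dial's drum; this point is at height 53 mm, its x axis square to one pair of flats. Clockwise from above tightens: with steady friction until it seats, 0.5 to 2.1 rad from its start, unseen and never the same. Then the torque climbs by 0.6 Nm per rad; it stays when let go.
- paste_jar: Bystander: white jar with green lid, 47 mm in diameter, 44 mm tall, standing loose to the left of the box; origin at the centre of its underside.
- usb_stick: Bystander: small blue USB stick, 17 x 52 x 8 mm, lying loose before the box; origin at the centre of its underside.
- screwdriver_red: Bystander: short screwdriver, 22 x 118 x 19 mm, lying loose to the right of the box; origin at the centre of its underside.
- heatsink: Bystander: dark finned heatsink, 38 x 38 x 20 mm, loose behind the box; origin at the centre of its underside.
- bush: Fixed steel bush with a 34 mm flange between dial and lock ring; origin on the axis, height 34 mm. The ring screws on it and presses on a seat hidden inside. The ring's friction is 0.3 Nm against either direction (its sign may flip as the hand stops); tightness is the rise of torque above that of the free ring, felt the same way: 0.15 to 0.2 Nm is right, under 0.1 loose, above 0.28 overtight.
Mind the look-alikes: they are no part of the job. Of the things that look like the setpoint_box, the larger one is meant.

How it is judged:
By the outcome, as a careful person would: the job done as asked, in the order asked, and still so for the second after the job is handed in, with the robot touching nothing.
It also fails if it takes over 64 s, if anything falls off the work surface, if the arm or the gripper's body presses on something with over 40 N, if the wrist force passes 120 N, or if a joint passes its speed limit or range.

### The arm

A 6-joint arm with a two-finger parallel gripper is mounted at the origin on a cart in front of the work surface, level with it; the furniture and walls round the work are solid. World frame = base frame: x ahead of the robot, y to its left, z up, the work surface at z = 0. Lengths are in m, angles in rad, forces in N, time in s.
With the tool pointing down it reaches from about 0.275 to 0.825 m from the base axis. Payload 5.2 kg.
Tool frame: the origin (TCP) lies on the front face of the gripper's body, between the roots of the fingers; the fingertips stand 84 mm ahead of it and the grasp point (between the pads) lies 65 mm ahead of it; z points along the fingers, y is the line along which they close (so a half turn about z gives the same grasp; the last joint's range is limited). The gripper opens to 93 mm and grips with 3 to 60 N. Pads are 15 mm wide; open, the fingers measure 128 mm over their backs; the gripper's body (75 mm by 188 mm) begins 65 mm behind the grasp point.
Start: joints at [-1.538, 0.259, 1.535, -0, 1.348, -0.203], TCP at [0.129, -0.535, 0.303] pointing down, gripper open.
Joint ranges: [-3.14, 3.14], [-0.91, 2.08], [0.19, 2.58], [-1.22, 4.36], [0.22, 2.71], [-3.12, 3.12]. Speed limits (rad/s): [2.57, 2.57, 3.14, 3.14, 3.14, 3.14].

### API

Orientations are given as a unit quaternion [x, y, z, w].
In Python, from cell import telemetry, cams, close_job gives the robot as it stands.
- The arm moves only by the tool apply_moves, never from a script. Its argument "motion" is a list that holds one entry, the list of rows, each a list of 7 numbers: the finger opening in mm, from 0 to 93, then the shift along the tool's x, y, z in units of 40 mm (1.0 is 40 mm), then the turn, a rotation vector about the tool's x, y, z in units of 6 degrees (1.0 is 6 degrees). In form: [[[claw, dx, dy, dz, rx, ry, rz], ...]]. A call has 1 to 12 rows; each row is the pose to reach, as a shift and turn from the pose commanded when the call began, along the tool's axes at that moment; what a row does not reach only later rows make up. A row lasts 1/10 s, in which the tool goes at most 50 mm and 8.59 degrees, less where a joint would pass 70% of its speed; a pose out of reach is approached as far as the arm can. A call with a gripper value outside its range is refused whole. The fingers move at their own pace and stop on an object; "grip_force" is the grip in N (left out, the last holds). Time passes only in rows, so rows that repeat a pose let the fingers close. It gives the time, the measured TCP pose, the force, the opening and the grip force at its end, in the units of the state.
- telemetry.state(): the state, without advancing time (a new reading comes with each control period).
- cams.snapshot(name): name is "side" or "top"; returns a dict with "pixels" (384x512x3 uint8, red, green, blue), "fx", "fy", "cx", "cy" (pixels), "R" (3x3) and "t" (3): a world point X has camera coordinates R X + t. Camera axes: x right, y down, z forward; pixel columns grow to the right and rows downward; lengths in m; the calibration is good to about 2 mm. A picture is of the moment at which its call begins. There is no depth.
- close_job(): hands the job in; it is judged then, once.
The state is a dict: "time": time; "qpos": joint angles; "joint_vel": joint speeds; "tau": joint torques, N m; "ee_pos": TCP position; "tool_rot": TCP orientation; "contact_force": force on the tool from outside, world axes, zero at the start; "wrist_torque": the same for the moment, N m; "opening": finger opening in m; "grip_force": force on a finger pad.
Only numpy, scipy, OpenCV 4.12 (cv2) and the standard library are available. Lean on these libraries where they do the work, as an engineer would, in place of code of your own. Each camera call takes 0.05 s, during which the arm holds its last target. There are 200 camera calls.

## Working session

There is one attempt and no reset: what is moved stays moved. The work goes in short steps, Python scripts to look and compute and a tool call to move; the robot and the scene stay as the last step left them, time stands still between calls to the robot, and variables do not carry over. Pictures are saved under pics/ and viewed, at most 10 in all, crops included, and the job is handed in when it is done.

Besides the shell and the picture viewer there is one more tool, called after "Emit:" by a JSON object that holds its "method" and its "body". apply_moves: Moves the arm, as the interface text tells. Its arguments: {"type":"object","properties":{"motion":{"type":"array"},"grip_force":{"type":"number"}},"required":["motion"]}

```bash
mkdir -p pics; cat > h.py <<'E'
import numpy as np, cv2
from cell import telemetry, cams, close_job
def snap(n,f=None):
    s=cams.snapshot(n)
    if f: cv2.imwrite('pics/'+f,s['pixels'][:,:,::-1])
    return s
def ray(s,u,v,z):
    R=np.array(s['R']);t=np.array(s['t']);c=-R.T@t
    d=R.T@np.array([(u-s['cx'])/s['fx'],(v-s['cy'])/s['fy'],1])
    return c+d*(z-c[2])/d[2]
def proj(s,X):
    p=np.array(s['R'])@np.array(X)+np.array(s['t'])
    return np.array([s['fx']*p[0]/p[2]+s['cx'],s['fy']*p[1]/p[2]+s['cy']])
E
python3 - <<'E'
from h import *
a=snap('top','top0.png');b=snap('side','side0.png')
for s in(a,b): print(-np.array(s['R']).T@s['t'],s['fx'],np.array(s['R']).round(2).tolist())
print(telemetry.state())
E
```

```text
[ 0.38225973 -0.06602699  0.91097378] 380.09144834115926 [[0.12, -0.99, 0.0], [-0.97, -0.12, -0.21], [0.21, 0.03, -0.98]]
[0.25531317 0.54918156 0.58447701] 423.9892535784399 [[-0.91, -0.4, -0.02], [-0.22, 0.53, -0.82], [0.34, -0.74, -0.58]]
{'time': 0.1, 'qpos': array([-1.53780488e+00,  2.59281799e-01,  1.53597486e+00,  4.56636689e-08,
        1.34802255e+00, -2.02793691e-01]), 'joint_vel': array([-0.00112259, -0.00237412, -0.00413139,  0.00020581, -0.0019779 ,
        0.00117708]), 'tau': array([ 2.84992675e-03, -4.38205361e+01, -2.84643137e+01,  7.20842206e-02,
        3.62284959e-02, -5.61979937e-05]), 'ee_pos': array([ 0.12849753, -0.53440497,  0.30199396]), 'tool_rot': array([ 9.93058364e-01,  1.17619621e-01,  7.15312852e-05, -8.40236743e-04]), 'contact_force': array([ 0.21440922, -0.55642215,  0.27455723]), 'wrist_torque': array([-0.01403173,  0.00182644, -0.01256765]), 'grip_force': 0.0, 'opening': 0.09289414406776675}
```

View pics/top0.png

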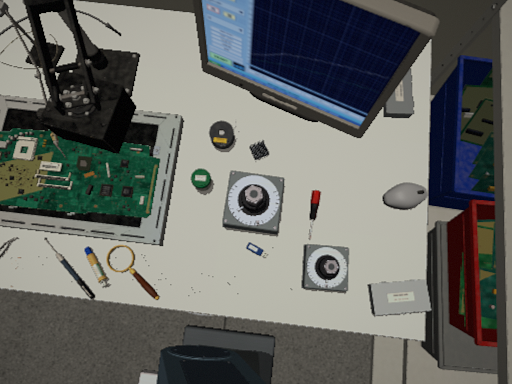

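View pics/side0.png

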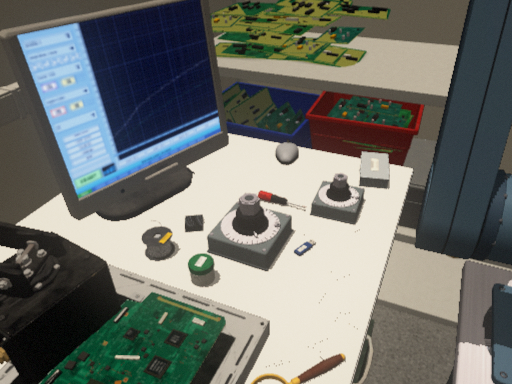

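The intended (larger) box is at about (254,200) in the top view and (251,235) in the side view. The smaller look-alike is at (327,267). I'll zoom in on the larger one.

```bash
python3 - <<'E'
from h import *
a=cv2.imread('pics/top0.png');b=cv2.imread('pics/side0.png')
A=cv2.resize(a[160:240,214:294],(560,560),interpolation=cv2.INTER_CUBIC)
cv2.imwrite('pics/cA.png',A)
B=cv2.resize(b[185:270,200:300],(800,600),interpolation=cv2.INTER_CUBIC)[:600,:700]
cv2.imwrite('pics/cB.png',B)
s=snap('top')
m=cv2.inRange(s['pixels'],(60,60,60),(125,125,125))
m[:165]=0;m[238:]=0;m[:,:215]=0;m[:,292:]=0
m=cv2.morphologyEx(m,cv2.MORPH_CLOSE,np.ones((3,3)))
c=max(cv2.findContours(m,0,2)[0],key=cv2.contourArea)
r=cv2.minAreaRect(c);print(r)
P=[ray(s,u,v,.045) for u,v in cv2.boxPoints(r)]
for p in P:print(p)
print(np.mean(P,0))
# white scale
E
```

```text
((254.25660705566406, 200.5091094970703), (57.03705978393555, 54.61672592163086), 9.162347793579102)
[0.49631706 0.02152734 0.045     ]
[0.62617774 0.01870105 0.045     ]
[ 0.61994281 -0.11590584  0.045     ]
[ 0.49092889 -0.10899481  0.045     ]
[ 0.55834163 -0.04616807  0.045     ]
```

View pics/cA.png

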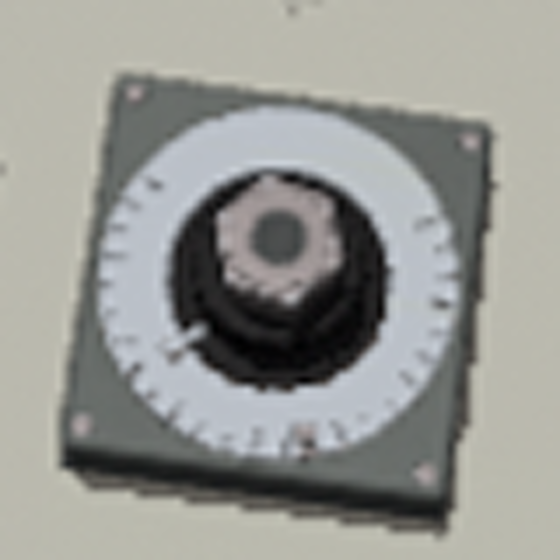

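View pics/cB.png

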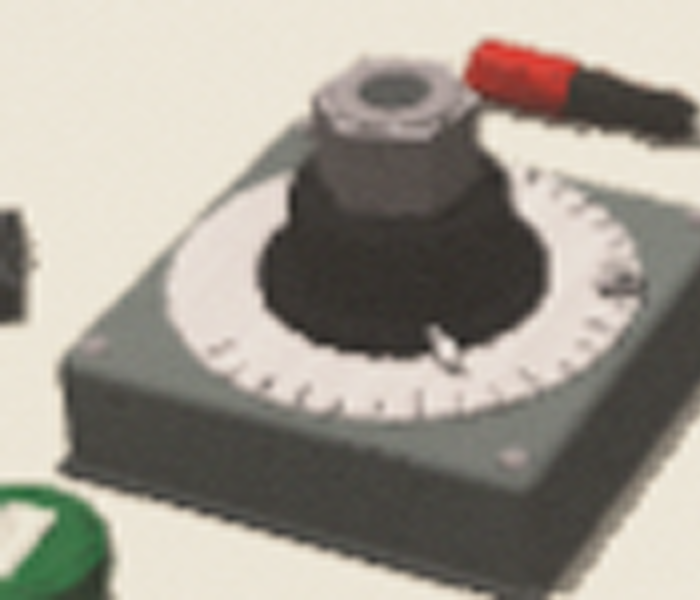

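```bash
cat > m.py <<'E'
from h import *
s=snap('top');A=lambda u,v:((u+.5)/7+214-.5,(v+.5)/7+160-.5)
w=lambda u,v,z:ray(s,*A(u,v),z)
sc=[w(*p,.045) for p in((133,92),(470,141),(424,473),(80,424))]
c=np.mean(sc,0);e=sc[0]-sc[3]+sc[1]-sc[2];yaw=np.arctan2(e[1],e[0]);print('c',c,'boxyaw',yaw)
hx=[w(*p,.109) for p in((270,178),(335,205),(343,255),(290,302),(228,270),(218,215))]
hc=np.mean(hx,0);print('hexc',hc,w(280,237,.109))
an=[np.degrees(np.arctan2(*(p-hc)[[1,0]])) for p in hx];print(np.round(an),[np.linalg.norm(p-hc).round(4) for p in hx])
print('mean vertex ang mod60',np.degrees(np.angle(np.mean(np.exp(6j*np.radians(an)))))/6)
b=snap('side');B=lambda u,v:((u+.5)/8+200-.5,(v+.5)/(600/85)+185-.5)
c2=(c+hc)/2
for n,p,q,z in(('ptr',(188,338),(442,345),.05),('mark',(303,440),(622,283),.049)):
  for X in(w(*p,z),ray(b,*B(*q),z)):
    d=X-c; print(n,X,np.hypot(*d[:2]),np.degrees(np.arctan2(d[1],d[0])))
E
python3 m.py
```

```text
c [ 0.55915912 -0.04338963  0.045     ] boxyaw -0.025282561646109886
hexc [ 0.55963634 -0.04464952  0.109     ] [ 0.55972316 -0.04443273  0.109     ]
[  17.  -52.  -99. -165.  129.   77.] [np.float64(0.0192), np.float64(0.0197), np.float64(0.02), np.float64(0.0205), np.float64(0.0192), np.float64(0.0206)]
mean vertex ang mod60 14.465113662559768
ptr [ 0.53539535 -0.01686564  0.05      ] 0.03561234866644795 131.85827329994382
ptr [ 0.53370834 -0.01630903  0.05      ] 0.037163173429410536 133.22292536063904
mark [ 0.50648112 -0.05836495  0.049     ] 0.0547652467018587 -164.13059498857473
mark [ 0.50401487 -0.05901415  0.049     ] 0.05731504790193134 -164.1805028147637
```

The crops give a box centre near (0.559, -0.044). The pointer is at about 132° (A 188,338; B 442,345). The marker is at about 196° (A 303,440; B 622,283). So the dial needs roughly +63° counter-clockwise. The ring's flats have normals at about 44.5° mod 60. Now the approach.

Emit:
{"method": "apply_moves", "body": {"motion": [[[93, 0.8, -0.55, 0, 0, 0, 0], [93, 1.75, -1.25, 0, 0, 0, 0], [93, 2.75, -1.95, 0, 0, 0, 0], [93, 3.75, -2.65, 0, 0, 0, 0], [93, 4.75, -3.35, 0, 0, 0, 0], [93, 5.75, -4.05, 0, 0, 0, 0], [93, 6.75, -4.75, 0, 0, 0, 0], [93, 7.75, -5.45, 0, 0, 0, 0], [93, 8.75, -6.15, 0, 0, 0, 0], [93, 9.75, -6.85, 0, 0, 0, 0], [93, 10.75, -7.55, 0, 0, 0, 0], [93, 11.7, -8.25, 0, 0, 0, 0]]], "grip_force": 30}}

```text
time: 1.45
ee_pos: [0.5076, -0.1027, 0.3028]
tool_rot: [0.993, 0.118, 0.0, 0.0]
contact_force: [0.8, -0.9, -0.1]
opening: 0.0931
grip_force: 0.0
```

```bash
cat > d.py <<'E'
import sys
from h import *
from scipy.spatial.transform import Rotation as Ro
def rep(target,phi):
    s=telemetry.state();R=Ro.from_quat(s['tool_rot']);M=R.as_matrix()
    d=R.inv().apply(np.array(target)-s['ee_pos'])/.04
    ph=np.degrees(np.arctan2(M[1,1],M[0,1]))
    # desired tool: y along phi, z down
    f=np.radians(phi);y=np.array([np.cos(f),np.sin(f),0]);z=np.array([0,0,-1.]);x=np.cross(y,z)
    rv=(R.inv()*Ro.from_matrix(np.c_[x,y,z])).as_rotvec()
    print('t',s['time'],'pos',s['ee_pos'].round(4),'phi',ph.round(2),'shift',d.round(2),'rot6',(np.degrees(rv)/6).round(2),'open',s['opening'],'F',s['contact_force'].round(2),'T',s['wrist_torque'].round(3),'q',s['qpos'].round(2))
if __name__=='__main__':
    a=list(map(float,sys.argv[1:]));rep(a[:3],a[3])
E
python3 d.py .5594 -.044 .200 -75
python3 - <<'E'
from h import *
a=snap('top');b=snap('side')
def tri(p,q):
    o=[];
    for s,(u,v) in((a,p),(b,q)):
        R=np.array(s['R']);c=-R.T@s['t'];d=R.T@[(u-s['cx'])/s['fx'],(v-s['cy'])/s['fy'],1];d/=np.linalg.norm(d);o.append((c,d))
    A=sum(np.eye(3)-np.outer(d,d) for c,d in o);B=sum((np.eye(3)-np.outer(d,d))@c for c,d in o)
    return np.linalg.solve(A,B)
print('monitor corner',tri((360,132),(229,131)))
E
```

```text
t 1.45 pos [ 0.5076 -0.1027  0.3028] phi -76.47 shift [ 1.6  -1.12  2.57] rot6 [ 0.   -0.   -0.25] open 0.09306475204126077 F [ 0.78 -0.88 -0.1 ] T [-0.07  -0.01  -0.059] q [-0.42  0.2   1.61 -0.    1.33  0.92]
monitor corner [ 0.71777839 -0.26214721  0.12289804]
```

Emit:
{"method": "apply_moves", "body": {"motion": [[[93, 0.8, -0.55, 0.5, 0, 0, 0], [93, 1.6, -1.12, 1.0, 0, 0, 0], [93, 1.6, -1.12, 2.0, 0, 0, 0], [93, 1.6, -1.12, 2.6, 0, 0, 0], [93, 1.6, -1.12, 2.6, 0, 0, 0]]]}}

```text
time: 2.05
ee_pos: [0.5558, -0.0458, 0.1949]
tool_rot: [0.993, 0.118, -0.004, -0.001]
contact_force: [0.4, -0.4, -0.3]
opening: 0.0927
grip_force: 0.0
```

```bash
python3 d.py .5594 -.044 .138 -75
python3 - <<'E'
from h import *
b=snap('side');B=cv2.resize(b['pixels'][120:290,150:350][:,:,::-1],(700,595),interpolation=cv2.INTER_CUBIC);cv2.imwrite('pics/s1.png',B)
E
```

```text
t 2.05 pos [ 0.5558 -0.0458  0.1949] phi -76.47 shift [ 0.11 -0.02  1.42] rot6 [-0.04  0.07 -0.25] open 0.09274958653099596 F [ 0.41 -0.39 -0.27] T [-0.004 -0.029 -0.015] q [-0.28  0.37  1.66 -0.    1.12  1.05]
```

View pics/s1.png

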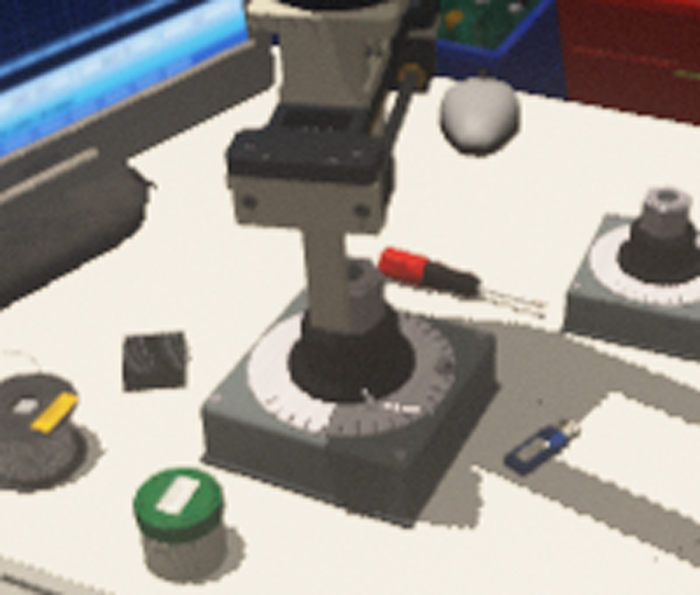

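The fingers straddle the stack (finger at about (330,250), dial at about (350,345)), with clear space around them. Descending.

Emit:
{"method": "apply_moves", "body": {"motion": [[[93, 0.05, 0, 0.6, 0, 0, -0.25], [93, 0.05, 0, 1.1, 0, 0, -0.25], [93, 0.05, 0, 1.4, 0, 0, -0.25], [93, 0.05, 0, 1.4, 0, 0, -0.25], [93, 0.05, 0, 1.4, 0, 0, -0.25]]]}}

```text
time: 2.6
ee_pos: [0.5608, -0.0461, 0.144]
tool_rot: [0.991, 0.13, 0.001, 0.0]
contact_force: [0.1, -0.2, 0.4]
opening: 0.093
grip_force: 0.0
```

```bash
python3 d.py .5594 -.044 .138 -75
```

```text
t 2.6 pos [ 0.5608 -0.0461  0.144 ] phi -75.02 shift [-0.02 -0.06  0.15] rot6 [ 0.01 -0.01 -0.  ] open 0.09295446294072542 F [ 0.12 -0.24  0.37] T [-0.023  0.018 -0.024] q [-0.28  0.43  1.71 -0.    1.    1.03]
```

Emit:
{"method": "apply_moves", "body": {"motion": [[[93, -0.02, -0.05, 0.13, 0, 0, 0], [70, -0.02, -0.05, 0.13, 0, 0, 0], [50, -0.02, -0.05, 0.13, 0, 0, 0], [50, -0.02, -0.05, 0.13, 0, 0, 0], [50, -0.02, -0.05, 0.13, 0, 0, 0], [50, -0.02, -0.05, 0.13, 0, 0, 0]]], "grip_force": 25}}

```text
time: 3.2
ee_pos: [0.5592, -0.0444, 0.1377]
tool_rot: [0.991, 0.131, 0.0, 0.001]
contact_force: [1.7, -13.8, -2.1]
opening: 0.0577
grip_force: 6.7
```

```bash
python3 d.py .5594 -.044 .138 -75
```

```text
t 3.2 pos [ 0.5592 -0.0444  0.1377] phi -74.97 shift [ 0.01 -0.01 -0.01] rot6 [ 0.01 -0.    0.01] open 0.0577066244676559 F [  1.71 -13.8   -2.07] T [-2.318 -0.171 -0.028] q [-0.28  0.44  1.71 -0.    0.99  1.03]
```

Emit:
{"method": "apply_moves", "body": {"motion": [[[50, 0, 0.02, 0, 0, 0, 0], [50, 0, 0.03, 0, 0, 0, 0], [50, 0, 0.03, 0, 0, 0, 0]]]}}

```text
time: 3.5
ee_pos: [0.5595, -0.0455, 0.1377]
tool_rot: [0.991, 0.131, 0.0, 0.0]
contact_force: [1.5, -3.0, 0.3]
opening: 0.0557
grip_force: 25.0
```

```bash
python3 d.py .5594 -.044 .138 -75
```

```text
t 3.5 pos [ 0.5595 -0.0455  0.1377] phi -74.99 shift [ 0.01 -0.04 -0.01] rot6 [ 0.01 -0.    0.  ] open 0.05568752839346436 F [ 1.55 -2.97  0.32] T [-0.501 -0.043  0.062] q [-0.28  0.44  1.71 -0.    0.99  1.03]
```

Emit:
{"method": "apply_moves", "body": {"motion": [[[50, 0, 0, 0, 0, 0, -0.6], [50, 0, 0, 0, 0, 0, -1.6], [50, 0, 0, 0, 0, 0, -2.6], [50, 0, 0, 0, 0, 0, -3.6], [50, 0, 0, 0, 0, 0, -4.6], [50, 0, 0, 0, 0, 0, -5.6], [50, 0, 0, 0, 0, 0, -6.6], [50, 0, 0, 0, 0, 0, -7.6], [50, 0, 0, 0, 0, 0, -8.6], [50, 0, 0, 0, 0, 0, -9.5], [50, 0, 0, 0, 0, 0, -10], [50, 0, 0, 0, 0, 0, -10]]]}}

```text
time: 4.7
ee_pos: [0.5586, -0.0446, 0.1377]
tool_rot: [0.793, 0.609, -0.0, -0.001]
contact_force: [-2.1, -0.4, 4.4]
opening: 0.0554
grip_force: 25.0
```

```bash
python3 d.py .5595 -.0455 .138 -12
python3 - <<'E'
from h import *
b=snap('side');t=snap('top')
B=cv2.resize(b['pixels'][190:270,205:305][:,:,::-1],(700,560),interpolation=cv2.INTER_CUBIC)
cv2.imwrite('pics/s2.png',B)
A=cv2.resize(t['pixels'][160:240,214:294][:,:,::-1],(560,560),interpolation=cv2.INTER_CUBIC);cv2.imwrite('pics/t2.png',A)
E
```

```text
t 4.7 pos [ 0.5586 -0.0446  0.1377] phi -14.96 shift [-0.02  0.03 -0.01] rot6 [-0.01 -0.   -0.49] open 0.05536066464109342 F [-2.11 -0.35  4.37] T [-0.02   0.358  0.057] q [-0.28  0.44  1.71  0.    0.99 -0.02]
```

View pics/s2.png

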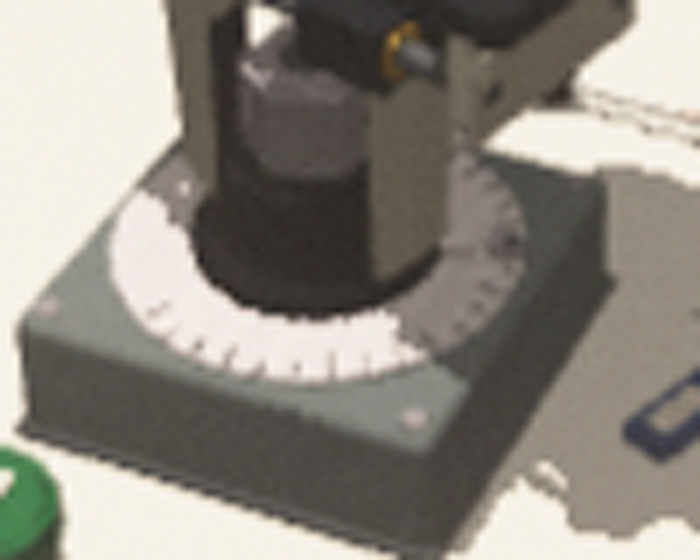

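The pointer is mostly hidden behind the finger (about (455,248)) and close to the marker (505,238). I'll release and lift to get a clear look.

Emit:
{"method": "apply_moves", "body": {"motion": [[[70, 0, 0, 0, 0, 0, 0], [85, 0, 0, 0, 0, 0, 0], [85, 0, 0, 0, 0, 0, 0], [90, 0, 0, -0.7, 0, 0, 0], [90, 0, 0, -1.7, 0, 0, 0], [90, 0, 0, -2.2, 0, 0, 0], [90, 0, 0, -2.2, 0, 0, 0]]]}}

```text
time: 5.5
ee_pos: [0.5611, -0.0455, 0.2289]
tool_rot: [0.793, 0.609, 0.002, 0.003]
contact_force: [1.1, -0.3, -0.6]
opening: 0.09
grip_force: 0.0
```

```bash
python3 d.py .559 -.0452 .138 -12
python3 - <<'E'
from h import *
b=snap('side')
B=cv2.resize(b['pixels'][205:250,230:290][:,:,::-1],(800,600),interpolation=cv2.INTER_CUBIC)
cv2.imwrite('pics/s3.png',B)
E
```

```text
t 5.5 pos [ 0.5611 -0.0455  0.2289] phi -15.0 shift [-0.01 -0.07  2.27] rot6 [ 0.07  0.   -0.5 ] open 0.08998679745168564 F [ 1.07 -0.28 -0.59] T [-0.046 -0.137  0.019] q [-0.28  0.34  1.61  0.    1.18 -0.02]
```

View pics/s3.png

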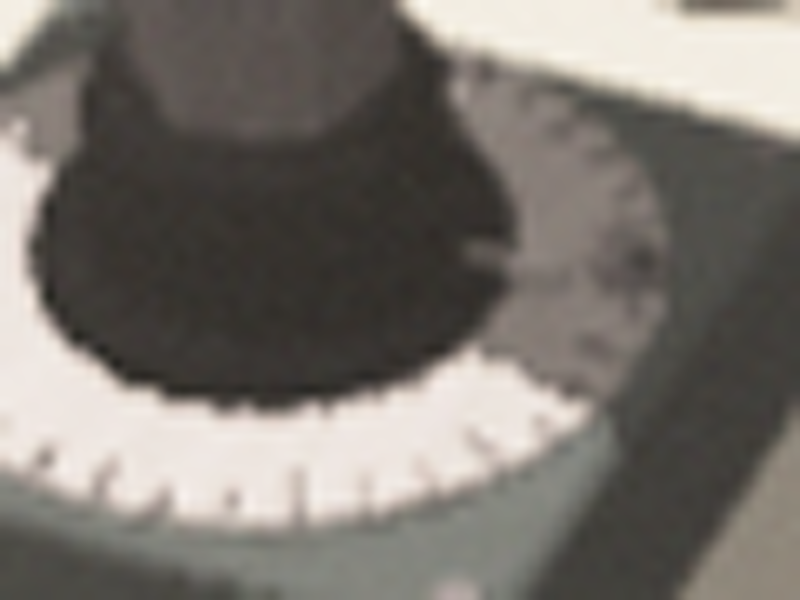

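The pointer nose runs from about (470,250) to (545,265) and the marker tab is at about (628,252). I'll convert these to angles about the gripped centre.

```bash
python3 - <<'E'
from h import *
b=snap('side');k=40/3
B=lambda u,v:((u+.5)/k+229.5,(v+.5)/k+204.5)
for c in((.559,-.0452),(.5595,-.044)):
 for n,u,v,z in(('pin',475,251,.051),('pmid',510,259,.0505),('ptip',540,266,.0505),('mtop',622,245,.049),('mid',628,255,.047),('mbot',640,268,.046)):
  X=ray(b,*B(u,v),z);d=X[:2]-c;print(n,X.round(4),np.hypot(*d).round(4),np.degrees(np.arctan2(d[1],d[0])).round(1)%360)
t=snap('top')
A=t['pixels'][175:240,225:285][:,:,::-1]
cv2.imwrite('pics/t3.png',cv2.resize(A,(554,600),interpolation=cv2.INTER_CUBIC))
E
```

```text
pin [ 0.527  -0.0513  0.051 ] 0.0325 190.8
pmid [ 0.5217 -0.0521  0.0505] 0.0379 190.5
ptip [ 0.5169 -0.0523  0.0505] 0.0427 189.6
mtop [ 0.5082 -0.0633  0.049 ] 0.0539 199.6
mid [ 0.5074 -0.0637  0.047 ] 0.0548 199.7
mbot [ 0.505  -0.0627  0.046 ] 0.0567 197.9
pin [ 0.527  -0.0513  0.051 ] 0.0333 192.7
pmid [ 0.5217 -0.0521  0.0505] 0.0387 192.1
ptip [ 0.5169 -0.0523  0.0505] 0.0434 191.0
mtop [ 0.5082 -0.0633  0.049 ] 0.0548 200.6
mid [ 0.5074 -0.0637  0.047 ] 0.0557 200.7
mbot [ 0.505  -0.0627  0.046 ] 0.0576 198.9
```

View pics/t3.png

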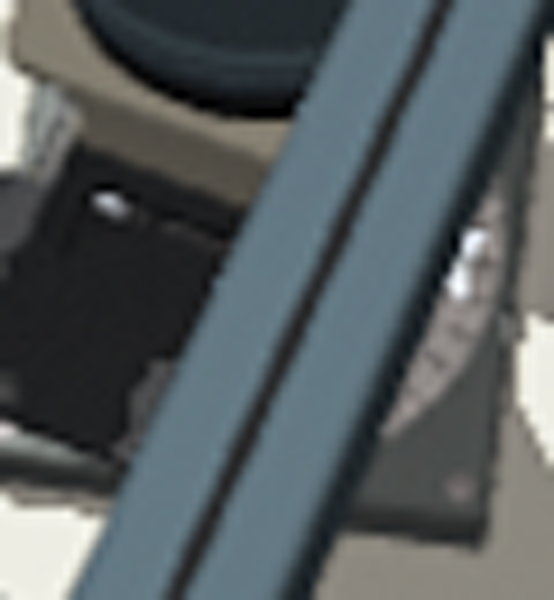

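In t3 the arm covers the dial from above and only the marker's glint shows, at about (467,260). The two side readings of the marker disagree by a few mm. I'll move the arm aside and measure cleanly in both views.

Emit:
{"method": "apply_moves", "body": {"motion": [[[90, -0.6, -0.2, -0.3, 0, 0, 0], [90, -1.6, -0.6, -0.5, 0, 0, 0], [90, -2.7, -1.0, -0.5, 0, 0, 0], [90, -3.8, -1.4, -0.5, 0, 0, 0], [90, -4.9, -1.8, -0.5, 0, 0, 0], [90, -6.0, -2.2, -0.5, 0, 0, 0], [90, -7.1, -2.6, -0.5, 0, 0, 0], [90, -8.0, -3.0, -0.5, 0, 0, 0], [90, -8.6, -3.1, -0.5, 0, 0, 0]]]}}

```text
time: 6.55
ee_pos: [0.3479, -0.3464, 0.2437]
tool_rot: [0.794, 0.608, -0.0, -0.002]
contact_force: [0.6, -1.0, 0.1]
opening: 0.09
grip_force: 0.0
```

```bash
python3 - <<'E'
from h import *
c=np.array([.559,-.0450])
ths=np.radians(np.arange(160,230,.25))
im=[]
for n in('top','side'):
    F=np.mean([snap(n)['pixels'].astype(np.float32) for _ in range(4)],0);s=snap(n)
    o=np.array(proj(s,[*c,.109]));print(n,o)
    def samp(r,z):
        P=np.array([proj(s,[c[0]+r*np.cos(t),c[1]+r*np.sin(t),z]) for t in ths],np.float32)
        return cv2.remap(F,P[:,0][None],P[:,1][None],cv2.INTER_CUBIC)[0]
    rows=[samp(r,.049 if r<.047 else .048) for r in np.arange(.064,.026,-.00025)]
    I=np.clip(np.array(rows),0,255).astype(np.uint8)
    im.append(cv2.resize(I,(800,290),interpolation=cv2.INTER_LINEAR))
    p=np.mean([samp(r,.051).mean(1) for r in np.arange(.032,.0365,.0005)],0)
    m=np.mean([samp(r,.049).mean(1) for r in np.arange(.051,.0585,.0005)],0)
    k=p-np.percentile(p,50);k[k<.4*k.max()]=0;print('ptr',np.degrees((k*ths).sum()/k.sum()))
    print('m',[(int(np.degrees(t).round()),int(v)) for t,v in zip(ths[::8],m[::8])])
    print('p',[int(v) for v in p[::8]])
cv2.imwrite('pics/pol.png',np.vstack([im[0],np.zeros((10,800,3),np.uint8),im[1]])[:,:,::-1])
E
```

```text
top [253.7921448  193.78334515]
ptr 188.76948234394257
m [(160, 190), (162, 200), (164, 198), (166, 191), (168, 181), (170, 187), (172, 197), (174, 201), (176, 181), (178, 165), (180, 183), (182, 197), (184, 204), (186, 183), (188, 156), (190, 161), (192, 162), (194, 131), (196, 116), (198, 142), (200, 185), (202, 199), (204, 198), (206, 165), (208, 163), (210, 192), (212, 199), (214, 194), (216, 190), (218, 192), (220, 194), (222, 193), (224, 196), (226, 186), (228, 183)]
p [35, 36, 37, 36, 32, 28, 28, 29, 30, 29, 35, 41, 70, 133, 177, 168, 121, 62, 19, 20, 27, 29, 28, 29, 38, 40, 38, 33, 32, 28, 27, 28, 35, 36, 34]
side [248.185842   197.89039593]
ptr 191.24039988017054
m [(160, 226), (162, 224), (164, 219), (166, 211), (168, 218), (170, 226), (172, 213), (174, 195), (176, 197), (178, 219), (180, 227), (182, 224), (184, 214), (186, 193), (188, 149), (190, 116), (192, 125), (194, 139), (196, 144), (198, 156), (200, 173), (202, 182), (204, 194), (206, 204), (208, 214), (210, 214), (212, 206), (214, 205), (216, 214), (218, 217), (220, 207), (222, 191), (224, 185), (226, 201), (228, 212)]
p [56, 56, 56, 55, 56, 56, 56, 57, 56, 56, 55, 57, 72, 95, 120, 140, 147, 133, 101, 66, 46, 48, 55, 57, 58, 60, 60, 61, 62, 61, 63, 66, 65, 68, 71]
```

View pics/pol.png

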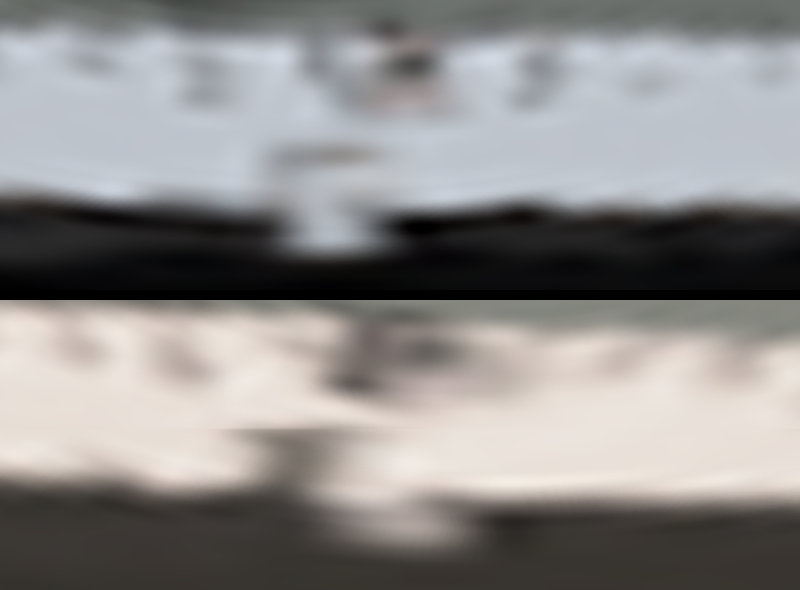

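Top strip: pointer at x≈328 (188.7°), marker body at x≈365–455 (195.7°). Side strip: pointer at about 192°, marker about 197.6°. About 6–7° remain. I'll pin the axis in each view by fitting a circle to the white scale's rim.

```bash
cat > meas.py <<'E'
from h import *
from scipy.optimize import least_squares
def go(n,c):
    F=np.mean([snap(n)['pixels'].astype(np.float32) for _ in range(4)],0);s=snap(n)
    g=F.mean(2)
    def samp(r,z,th,G=F):
        P=np.array([proj(s,[c[0]+a*np.cos(t),c[1]+a*np.sin(t),z]) for a,t in zip(r,th)],np.float32)
        return cv2.remap(G,P[:,0][None],P[:,1][None],cv2.INTER_CUBIC)[0]
    pts=[]
    rr=np.arange(.058,.0685,.0001)
    for t in np.radians(np.arange(0,360,3)):
        v=samp(rr,.045,np.full(len(rr),t),g)
        d=np.diff(cv2.GaussianBlur(v.reshape(-1,1),(1,9),0).ravel());i=d.argmin()
        if d[i]<-1.0 and 3<i<len(d)-3: pts.append(c+rr[i]*np.array([np.cos(t),np.sin(t)]))
    pts=np.array(pts)
    f=least_squares(lambda q:np.hypot(pts[:,0]-q[0],pts[:,1]-q[1])-q[2],[*c,.062],loss='soft_l1',f_scale=.0005)
    cc=f.x[:2];print(n,'centre',f.x.round(5),len(pts),'rms',np.sqrt(np.mean(f.fun**2)).round(5))
    c[:]=cc
    ths=np.radians(np.arange(165,225,.25))
    p=np.mean([samp(np.full(len(ths),r),.051,ths,g) for r in np.arange(.032,.036,.0005)],0)
    k=p-np.median(p);k[k<.4*k.max()]=0;print(' ptr',np.degrees((k*ths).sum()/k.sum()).round(2))
    # tab: steel is warmer (R-B) than scale
    X=F[:,:,0]-F[:,:,2]
    m=np.mean([samp(np.full(len(ths),r),.049,ths,X) for r in np.arange(.0495,.0545,.0005)],0)
    q=np.mean([samp(np.full(len(ths),r),.049,ths,g) for r in np.arange(.0495,.0545,.0005)],0)
    print(' R-B',[(int(np.degrees(t)),int(v)) for t,v in zip(ths[80:180:5],m[80:180:5])]);print(' g',q[80:180:5].astype(int))
for n in('top','side'): go(n,np.array([.559,-.045]))
E
python3 meas.py; python3 d.py .559 -.0452 .2 -15
```

```text
top centre [ 0.55927 -0.04381  0.05978] 116 rms 0.00109
 ptr 190.81
 R-B [(185, -14), (186, -14), (187, -14), (188, -13), (190, -13), (191, -11), (192, -5), (193, 0), (195, 3), (196, 4), (197, 4), (198, 1), (200, -3), (201, -9), (202, -12), (203, -14), (205, -14), (206, -12), (207, -11), (208, -12)]
 g [201 199 198 191 174 158 152 151 152 157 157 160 171 184 194 200 194 179
 172 179]
side centre [ 0.55792 -0.04498  0.05975] 91 rms 0.00098
 ptr 191.5
 R-B [(185, 19), (186, 20), (187, 18), (188, 16), (190, 15), (191, 15), (192, 16), (193, 17), (195, 17), (196, 17), (197, 18), (198, 18), (200, 18), (201, 19), (202, 19), (203, 19), (205, 19), (206, 19), (207, 19), (208, 19)]
 g [218 200 172 143 125 127 141 155 165 175 180 181 183 184 184 190 198 207
 214 217]
t 7.55 pos [ 0.3504 -0.3453  0.2456] phi -14.99 shift [8.6  3.1  1.14] rot6 [0. 0. 0.] open 0.09033624123136288 F [-0.33  0.17 -1.04] T [-0.054 -0.038  0.002] q [-1.01  0.2   1.76  0.    1.18 -0.74]
```

Both views give about 5.6° left (top: 190.8 to 196.3; side: 191.5 to about 197). Going back to trim.

Emit:
{"method": "apply_moves", "body": {"motion": [[[90, 0.7, 0.25, 0, 0, 0, 0], [90, 1.8, 0.65, 0, 0, 0, 0], [90, 2.9, 1.05, 0, 0, 0, 0], [90, 4.0, 1.45, 0, 0, 0, 0], [90, 5.1, 1.85, 0, 0, 0, 0], [90, 6.2, 2.25, 0, 0, 0, 0], [90, 7.3, 2.65, 0, 0, 0, 0], [90, 8.2, 2.95, 0, 0, 0, 0], [90, 8.6, 3.1, 0, 0, 0, 0], [90, 8.6, 3.1, 0.6, 0, 0, 0], [90, 8.6, 3.1, 0.8, 0, 0, 0], [90, 8.6, 3.1, 0.8, 0, 0, 0]]]}}

```text
time: 8.75
ee_pos: [0.5579, -0.0455, 0.212]
tool_rot: [0.793, 0.609, -0.001, -0.001]
contact_force: [0.6, -0.1, 0.2]
opening: 0.0899
grip_force: 0.0
```

```bash
python3 d.py .559 -.0450 .138 -15
```

```text
t 8.75 pos [ 0.5579 -0.0455  0.212 ] phi -15.02 shift [0.02 0.03 1.85] rot6 [-0.04  0.   -0.  ] open 0.08990880924966471 F [ 0.64 -0.05  0.23] T [-0.066 -0.087  0.023] q [-0.28  0.35  1.64 -0.    1.16 -0.02]
```

Emit:
{"method": "apply_moves", "body": {"motion": [[[90, 0.02, 0.02, 0.7, 0, 0, 0], [90, 0.02, 0.02, 1.5, 0, 0, 0], [90, 0.02, 0.02, 1.85, 0, 0, 0], [75, 0.02, 0.02, 1.85, 0, 0, 0], [50, 0.02, 0.02, 1.85, 0, 0, 0], [50, 0.02, 0.02, 1.85, 0, 0, 0], [50, 0.02, 0.02, 1.85, 0, 0, 0], [50, 0.02, 0.02, 1.85, 0, 0, 0], [50, 0.02, 0.02, 1.85, 0, 0, -0.4], [50, 0.02, 0.02, 1.85, 0, 0, -0.93], [50, 0.02, 0.02, 1.85, 0, 0, -0.93], [50, 0.02, 0.02, 1.85, 0, 0, -0.93]]]}}

```text
time: 9.95
ee_pos: [0.5587, -0.0441, 0.1404]
tool_rot: [0.762, 0.647, -0.001, -0.001]
contact_force: [-5.9, 1.0, 6.2]
opening: 0.0559
grip_force: 25.0
```

```bash
python3 d.py .559 -.0450 .138 -9.4
```

```text
t 9.95 pos [ 0.5587 -0.0441  0.1404] phi -9.37 shift [-0.02  0.01  0.06] rot6 [-0.03  0.    0.01] open 0.055890808229638156 F [-5.87  0.99  6.19] T [0.01  1.06  0.039] q [-0.28  0.44  1.71 -0.    1.   -0.11]
```

Emit:
{"method": "apply_moves", "body": {"motion": [[[70, 0, 0, 0, 0, 0, 0], [85, 0, 0, 0, 0, 0, 0], [90, 0, 0, 0, 0, 0, 0], [90, 0, 0, -0.7, 0, 0, 0], [90, 0, 0, -1.8, 0, 0, 0], [90, 0, 0, -2.4, 0, 0, 0], [90, -0.8, -0.3, -2.4, 0, 0, 0], [90, -1.9, -0.7, -2.4, 0, 0, 0], [90, -3.0, -1.1, -2.4, 0, 0, 0], [90, -4.1, -1.5, -2.4, 0, 0, 0], [90, -5.2, -1.9, -2.4, 0, 0, 0], [90, -6.2, -2.3, -2.4, 0, 0, 0]]]}}

```text
time: 11.15
ee_pos: [0.4279, -0.2759, 0.2358]
tool_rot: [0.763, 0.647, 0.0, 0.001]
contact_force: [-0.0, -0.3, 0.2]
opening: 0.0904
grip_force: 0.0
```

Emit:
{"method": "apply_moves", "body": {"motion": [[[90, -1.1, -0.4, 0, 0, 0, 0], [90, -1.8, -0.6, 0, 0, 0, 0], [90, -1.8, -0.6, 0, 0, 0, 0]]]}}

```text
time: 11.45
ee_pos: [0.392, -0.3448, 0.2357]
tool_rot: [0.764, 0.645, -0.001, 0.001]
contact_force: [-0.3, -0.6, -1.0]
opening: 0.0897
grip_force: 0.0
```

```bash
python3 meas.py;python3 d.py .559 -.0450 .20 105
python3 - <<'E'
from h import *
A=snap('top')['pixels'][160:240,214:294][:,:,::-1]
cv2.imwrite('pics/t5.png',cv2.resize(A,(600,600),interpolation=cv2.INTER_CUBIC))
E
```

```text
top centre [ 0.55927 -0.04381  0.05978] 116 rms 0.00109
 ptr 195.13
 R-B [(185, -14), (186, -14), (187, -14), (188, -13), (190, -13), (191, -10), (192, -5), (193, 0), (195, 3), (196, 4), (197, 4), (198, 1), (200, -4), (201, -9), (202, -13), (203, -14), (205, -14), (206, -12), (207, -12), (208, -12)]
 g [204 202 202 194 178 161 155 154 155 160 161 164 176 188 198 204 198 182
 175 183]
side centre [ 0.55794 -0.04501  0.05977] 89 rms 0.00098
 ptr 196.98
 R-B [(185, 19), (186, 20), (187, 18), (188, 16), (190, 14), (191, 15), (192, 16), (193, 17), (195, 17), (196, 17), (197, 18), (198, 18), (200, 19), (201, 19), (202, 19), (203, 19), (205, 19), (206, 19), (207, 19), (208, 19)]
 g [217 199 171 143 127 130 143 156 166 175 181 182 184 185 185 191 200 208
 215 217]
t 11.95 pos [ 0.3939 -0.3405  0.2356] phi -9.33 shift [7.96 2.88 0.89] rot6 [  0.     0.   -19.05] open 0.09008482425572666 F [ 0.12 -0.86  0.1 ] T [-0.08  -0.039  0.013] q [-0.93  0.26  1.7   0.    1.18 -0.76]
```

View pics/t5.png

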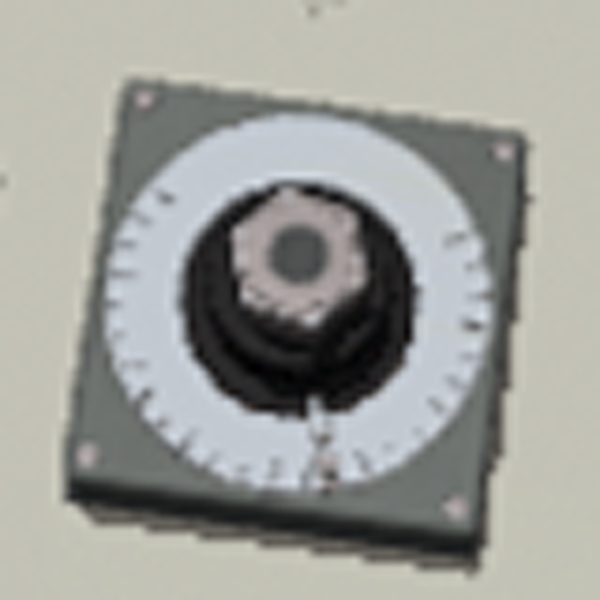

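The pointer (316–322, 408–440) now points straight at the tab (327,468). The measured difference is about 1° or less, so the dial is set. Next is the ring: back over the axis with the jaws turned to the flats (about 104.5°).

Emit:
{"method": "apply_moves", "body": {"motion": [[[90, 0.7, 0.25, 0, 0, 0, -1], [90, 1.7, 0.6, 0, 0, 0, -2.4], [90, 2.7, 0.95, 0, 0, 0, -3.8], [90, 3.7, 1.3, 0, 0, 0, -5.2], [90, 4.7, 1.65, 0, 0, 0, -6.6], [90, 5.7, 2.05, 0, 0, 0, -8], [90, 6.7, 2.4, 0, 0, 0, -9.4], [90, 7.5, 2.7, 0, 0, 0, -10.8], [90, 7.95, 2.88, 0, 0, 0, -12.2], [90, 7.95, 2.88, 0, 0, 0, -13.6], [90, 7.95, 2.88, 0, 0, 0, -15], [90, 7.95, 2.88, 0, 0, 0, -16.4]]], "grip_force": 40}}

```text
time: 13.2
ee_pos: [0.5591, -0.0456, 0.2355]
tool_rot: [0.005, 1.0, 0.0, -0.0]
contact_force: [0.1, 0.1, 0.8]
opening: 0.0899
grip_force: 0.0
```

Emit:
{"method": "apply_moves", "body": {"motion": [[[80, 0, 0, 0, 0, 0, -1.3], [70, 0, 0, 0, 0, 0, -2.55], [70, 0, 0, 0, 0, 0, -2.55], [70, 0, 0, 0, 0, 0, -2.55]]]}}

```text
time: 13.6
ee_pos: [0.559, -0.0461, 0.2355]
tool_rot: [-0.123, 0.992, 0.0, -0.0]
contact_force: [-0.6, -0.5, -1.4]
opening: 0.0704
grip_force: 0.0
```

```bash
python3 d.py .559 -.0450 .167 104.5
```

```text
t 13.6 pos [ 0.559  -0.0461  0.2355] phi 104.11 shift [-0.01  0.03  1.71] rot6 [ 0.   -0.   -0.07] open 0.07041904657668993 F [-0.62 -0.53 -1.4 ] T [ 0.091 -0.14   0.026] q [-0.28  0.33  1.61  0.    1.2  -2.1 ]
```

Emit:
{"method": "apply_moves", "body": {"motion": [[[70, 0, 0.03, 0.6, 0, 0, 0], [70, 0, 0.03, 1.3, 0, 0, 0], [70, 0, 0.03, 1.7, 0, 0, 0], [60, 0, 0.03, 1.7, 0, 0, 0], [45, 0, 0.03, 1.7, 0, 0, 0], [30, 0, 0.03, 1.7, 0, 0, 0], [30, 0, 0.03, 1.7, 0, 0, 0], [30, 0, 0.03, 1.7, 0, 0, 0], [30, 0, 0.03, 1.7, 0, 0, 0], [30, 0, 0.03, 1.7, 0, 0, 0]]]}}

```text
time: 14.6
ee_pos: [0.5593, -0.0454, 0.1685]
tool_rot: [-0.124, 0.992, -0.001, 0.001]
contact_force: [-0.7, -1.2, 4.7]
opening: 0.0367
grip_force: 39.4
```

```bash
python3 d.py .559 -.0450 .167 104.5
```

```text
t 14.6 pos [ 0.5593 -0.0454  0.1685] phi 104.3 shift [0.01 0.01 0.04] rot6 [-0.01  0.02 -0.03] open 0.03665092678857716 F [-0.74 -1.23  4.7 ] T [-0.082 -0.073  0.209] q [-0.28  0.4   1.69 -0.    1.05 -2.1 ]
```

The jaws sit flat on the ring (36.65 mm opening). Now turning clockwise and logging torque while in motion.

```bash
cat > q.py <<'E'
from h import *
s=telemetry.state();q=s['tool_rot'];
print('t %.2f phi6 %.2f Tz %.3f tau6 %.3f v6 %.2f F %s'%(s['time'],np.degrees(s['qpos'][5]),s['wrist_torque'][2],s['tau'][5],s['joint_vel'][5],s['contact_force'].round(1)),s['opening'].round(4),s['ee_pos'].round(4))
E
python3 q.py
```

```text
Traceback (most recent call last):
  File "q.py", line 3, in <module>
    print('t %.2f phi6 %.2f Tz %.3f tau6 %.3f v6 %.2f F %s'%(s['time'],np.degrees(s['qpos'][5]),s['wrist_torque'][2],s['tau'][5],s['joint_vel'][5],s['contact_force'].round(1)),s['opening'].round(4),s['ee_pos'].round(4))
                                                                                                                                                                                ^^^^^^^^^^^^^^^^^^
AttributeError: 'float' object has no attribute 'round'
```

Emit:
{"method": "apply_moves", "body": {"motion": [[[30, 0, 0, 0, 0, 0, 0.3], [30, 0, 0, 0, 0, 0, 0.6], [30, 0, 0, 0, 0, 0, 0.9], [30, 0, 0, 0, 0, 0, 1.2], [30, 0, 0, 0, 0, 0, 1.5]]]}}

```text
time: 15.1
ee_pos: [0.5594, -0.0456, 0.1686]
tool_rot: [-0.046, 0.999, -0.001, 0.001]
contact_force: [0.1, -0.6, 6.0]
opening: 0.0359
grip_force: 39.6
```

```bash
python3 q.py
```

```text
Traceback (most recent call last):
  File "q.py", line 3, in <module>
    print('t %.2f phi6 %.2f Tz %.3f tau6 %.3f v6 %.2f F %s'%(s['time'],np.degrees(s['qpos'][5]),s['wrist_torque'][2],s['tau'][5],s['joint_vel'][5],s['contact_force'].round(1)),s['opening'].round(4),s['ee_pos'].round(4))
                                                                                                                                                                                ^^^^^^^^^^^^^^^^^^
AttributeError: 'float' object has no attribute 'round'
```

Emit:
{"method": "apply_moves", "body": {"motion": [[[30, 0, 0, 0, 0, 0, 0.3], [30, 0, 0, 0, 0, 0, 0.6], [30, 0, 0, 0, 0, 0, 0.9], [30, 0, 0, 0, 0, 0, 1.2], [30, 0, 0, 0, 0, 0, 1.5]]]}}

```text
time: 15.6
ee_pos: [0.5594, -0.0458, 0.1686]
tool_rot: [0.033, 0.999, -0.001, 0.001]
contact_force: [0.4, -2.3, 5.7]
opening: 0.036
grip_force: 39.6
```

```bash
python3 q.py
```

```text
Traceback (most recent call last):
  File "q.py", line 3, in <module>
    print('t %.2f phi6 %.2f Tz %.3f tau6 %.3f v6 %.2f F %s'%(s['time'],np.degrees(s['qpos'][5]),s['wrist_torque'][2],s['tau'][5],s['joint_vel'][5],s['contact_force'].round(1)),s['opening'].round(4),s['ee_pos'].round(4))
                                                                                                                                                                                ^^^^^^^^^^^^^^^^^^
AttributeError: 'float' object has no attribute 'round'
```

Emit:
{"method": "apply_moves", "body": {"motion": [[[30, 0, 0, 0, 0, 0, 0.3], [30, 0, 0, 0, 0, 0, 0.6], [30, 0, 0, 0, 0, 0, 0.9], [30, 0, 0, 0, 0, 0, 1.2], [30, 0, 0, 0, 0, 0, 1.5]]]}}

```text
time: 16.1
ee_pos: [0.5594, -0.046, 0.1686]
tool_rot: [0.111, 0.994, -0.001, 0.001]
contact_force: [-0.8, -3.4, 5.6]
opening: 0.0362
grip_force: 39.6
```

```bash
python3 q.py
```

```text
Traceback (most recent call last):
  File "q.py", line 3, in <module>
    print('t %.2f phi6 %.2f Tz %.3f tau6 %.3f v6 %.2f F %s'%(s['time'],np.degrees(s['qpos'][5]),s['wrist_torque'][2],s['tau'][5],s['joint_vel'][5],s['contact_force'].round(1)),s['opening'].round(4),s['ee_pos'].round(4))
                                                                                                                                                                                ^^^^^^^^^^^^^^^^^^
AttributeError: 'float' object has no attribute 'round'
```

Script typo. The 27° turned so far is still inside the guaranteed free range (28.6°). I'll fix the script and read.

```bash
sed -i "s/s\['opening'\].round(4)/round(float(s['opening']),4)/" q.py; python3 q.py
```

```text
t 16.10 phi6 -93.25 Tz 0.345 tau6 -0.107 v6 0.31 F [-0.8 -3.4  5.6] 0.0362 [ 0.5594 -0.046   0.1686]
```

Emit:
{"method": "apply_moves", "body": {"motion": [[[30, 0, 0, 0, 0, 0, 0.3], [30, 0, 0, 0, 0, 0, 0.6], [30, 0, 0, 0, 0, 0, 0.9]]]}}

```text
time: 16.4
ee_pos: [0.5593, -0.0461, 0.1686]
tool_rot: [0.158, 0.987, -0.001, 0.001]
contact_force: [-0.1, -3.8, 5.9]
opening: 0.036
grip_force: 39.6
```

```bash
python3 q.py
```

```text
t 16.40 phi6 -87.85 Tz 0.300 tau6 -0.106 v6 0.31 F [-0.1 -3.8  5.9] 0.036 [ 0.5593 -0.0461  0.1686]
```

Emit:
{"method": "apply_moves", "body": {"motion": [[[30, 0, 0, 0, 0, 0, 0.3], [30, 0, 0, 0, 0, 0, 0.6], [30, 0, 0, 0, 0, 0, 0.9]]]}}

```text
time: 16.7
ee_pos: [0.5593, -0.0462, 0.1686]
tool_rot: [0.204, 0.979, -0.001, 0.001]
contact_force: [-1.2, -4.4, 5.4]
opening: 0.0361
grip_force: 39.6
```

```bash
python3 q.py
```

```text
t 16.70 phi6 -82.45 Tz 0.292 tau6 -0.105 v6 0.31 F [-1.2 -4.4  5.4] 0.0361 [ 0.5593 -0.0462  0.1686]
```

Emit:
{"method": "apply_moves", "body": {"motion": [[[30, 0, 0, 0, 0, 0, 0.3], [30, 0, 0, 0, 0, 0, 0.6], [30, 0, 0, 0, 0, 0, 0.9], [30, 0, 0, 0, 0, 0, 1.2]]]}}

```text
time: 17.1
ee_pos: [0.5593, -0.0463, 0.1686]
tool_rot: [0.265, 0.964, -0.001, 0.001]
contact_force: [-1.3, -3.9, 6.0]
opening: 0.0363
grip_force: 39.6
```

```bash
python3 q.py
```

```text
t 17.10 phi6 -75.25 Tz 0.345 tau6 -0.104 v6 0.31 F [-1.3 -3.9  6. ] 0.0363 [ 0.5593 -0.0463  0.1686]
```

Emit:
{"method": "apply_moves", "body": {"motion": [[[30, 0, 0, 0, 0, 0, 0.3], [30, 0, 0, 0, 0, 0, 0.6], [30, 0, 0, 0, 0, 0, 0.9], [30, 0, 0, 0, 0, 0, 1.2]]]}}

```text
time: 17.5
ee_pos: [0.5592, -0.0465, 0.1686]
tool_rot: [0.325, 0.946, -0.001, 0.001]
contact_force: [-0.5, -5.4, 6.2]
opening: 0.0362
grip_force: 39.6
```

```bash
python3 q.py
```

```text
t 17.50 phi6 -68.05 Tz 0.362 tau6 -0.104 v6 0.31 F [-0.5 -5.4  6.2] 0.0362 [ 0.5592 -0.0465  0.1686]
```

Emit:
{"method": "apply_moves", "body": {"motion": [[[30, 0, 0, 0, 0, 0, 0.3], [30, 0, 0, 0, 0, 0, 0.6]]]}}

```text
time: 17.7
ee_pos: [0.5592, -0.0465, 0.1686]
tool_rot: [0.355, 0.935, -0.001, 0.001]
contact_force: [-1.7, -5.3, 6.3]
opening: 0.0361
grip_force: 39.6
```

```bash
python3 q.py
```

```text
t 17.70 phi6 -64.45 Tz 0.324 tau6 -0.103 v6 0.31 F [-1.7 -5.3  6.3] 0.0361 [ 0.5592 -0.0465  0.1686]
```

Emit:
{"method": "apply_moves", "body": {"motion": [[[30, 0, 0, 0, 0, 0, 0.3], [30, 0, 0, 0, 0, 0, 0.6]]]}}

```text
time: 17.9
ee_pos: [0.5591, -0.0466, 0.1686]
tool_rot: [0.384, 0.923, -0.001, 0.001]
contact_force: [-1.7, -5.6, 6.3]
opening: 0.0364
grip_force: 39.6
```

```bash
python3 q.py
```

```text
t 17.90 phi6 -60.85 Tz 0.290 tau6 -0.103 v6 0.31 F [-1.7 -5.6  6.3] 0.0364 [ 0.5591 -0.0466  0.1686]
```

Emit:
{"method": "apply_moves", "body": {"motion": [[[30, 0, 0, 0, 0, 0, 0.3], [30, 0, 0, 0, 0, 0, 0.6], [30, 0, 0, 0, 0, 0, 0.9]]]}}

```text
time: 18.2
ee_pos: [0.559, -0.0467, 0.1686]
tool_rot: [0.427, 0.904, -0.001, 0.001]
contact_force: [-1.2, -6.4, 5.3]
opening: 0.0358
grip_force: 39.6
```

```bash
python3 q.py
```

```text
t 18.20 phi6 -55.45 Tz 0.321 tau6 -0.103 v6 0.31 F [-1.2 -6.4  5.3] 0.0358 [ 0.559  -0.0467  0.1686]
```

Emit:
{"method": "apply_moves", "body": {"motion": [[[30, 0, 0, 0, 0, 0, 0.3], [30, 0, 0, 0, 0, 0, 0.6], [30, 0, 0, 0, 0, 0, 0.9]]]}}

```text
time: 18.5
ee_pos: [0.559, -0.0467, 0.1686]
tool_rot: [0.469, 0.883, -0.001, 0.001]
contact_force: [-2.1, -5.8, 6.9]
opening: 0.0361
grip_force: 39.6
```

```bash
python3 q.py
```

```text
t 18.50 phi6 -50.05 Tz 0.344 tau6 -0.103 v6 0.31 F [-2.1 -5.8  6.9] 0.0361 [ 0.559  -0.0467  0.1686]
```

Emit:
{"method": "apply_moves", "body": {"motion": [[[30, 0, 0, 0, 0, 0, 0.3], [30, 0, 0, 0, 0, 0, 0.6], [30, 0, 0, 0, 0, 0, 0.9]]]}}

```text
time: 18.8
ee_pos: [0.5589, -0.0468, 0.1686]
tool_rot: [0.51, 0.86, -0.001, 0.001]
contact_force: [-2.4, -7.0, 6.6]
opening: 0.0361
grip_force: 39.6
```

```bash
python3 q.py
```

```text
t 18.80 phi6 -44.65 Tz 0.329 tau6 -0.079 v6 0.31 F [-2.4 -7.   6.6] 0.0361 [ 0.5589 -0.0468  0.1686]
```

Emit:
{"method": "apply_moves", "body": {"motion": [[[30, 0, 0, 0, 0, 0, 0.3], [30, 0, 0, 0, 0, 0, 0.6], [30, 0, 0, 0, 0, 0, 0.9]]]}}

```text
time: 19.1
ee_pos: [0.5588, -0.0469, 0.1686]
tool_rot: [0.55, 0.835, -0.001, 0.001]
contact_force: [-2.9, -7.5, 6.7]
opening: 0.0361
grip_force: 39.7
```

```bash
python3 q.py
```

```text
t 19.10 phi6 -39.25 Tz 0.366 tau6 -0.039 v6 0.31 F [-2.9 -7.5  6.7] 0.0361 [ 0.5588 -0.0469  0.1686]
```

tau6 is very quiet and shows the seat at a joint 6 angle of about -48°. Continuing in small steps.

Emit:
{"method": "apply_moves", "body": {"motion": [[[30, 0, 0, 0, 0, 0, 0.3], [30, 0, 0, 0, 0, 0, 0.6]]]}}

```text
time: 19.3
ee_pos: [0.5587, -0.0469, 0.1686]
tool_rot: [0.576, 0.817, -0.001, 0.001]
contact_force: [-4.0, -7.1, 7.7]
opening: 0.036
grip_force: 39.8
```

```bash
python3 q.py
```

```text
t 19.30 phi6 -35.66 Tz 0.416 tau6 -0.010 v6 0.31 F [-4.  -7.1  7.7] 0.036 [ 0.5587 -0.0469  0.1686]
```

Emit:
{"method": "apply_moves", "body": {"motion": [[[30, 0, 0, 0, 0, 0, 0.3], [30, 0, 0, 0, 0, 0, 0.6]]]}}

```text
time: 19.5
ee_pos: [0.5587, -0.0469, 0.1686]
tool_rot: [0.601, 0.799, -0.001, 0.001]
contact_force: [-3.4, -6.4, 7.2]
opening: 0.0362
grip_force: 39.8
```

```bash
python3 q.py
```

```text
t 19.50 phi6 -32.06 Tz 0.427 tau6 0.019 v6 0.31 F [-3.4 -6.4  7.2] 0.0362 [ 0.5587 -0.0469  0.1686]
```

Emit:
{"method": "apply_moves", "body": {"motion": [[[30, 0, 0, 0, 0, 0, 0.3], [30, 0, 0, 0, 0, 0, 0.6]]]}}

```text
time: 19.7
ee_pos: [0.5586, -0.047, 0.1686]
tool_rot: [0.626, 0.78, -0.001, 0.001]
contact_force: [-4.0, -6.7, 7.2]
opening: 0.036
grip_force: 39.9
```

```bash
python3 q.py
```

```text
t 19.70 phi6 -28.46 Tz 0.436 tau6 0.048 v6 0.31 F [-4.  -6.7  7.2] 0.036 [ 0.5586 -0.047   0.1686]
```

Emit:
{"method": "apply_moves", "body": {"motion": [[[30, 0, 0, 0, 0, 0, 0.3]]]}}

```text
time: 19.8
ee_pos: [0.5586, -0.047, 0.1686]
tool_rot: [0.638, 0.77, -0.001, 0.001]
contact_force: [-3.9, -7.3, 7.2]
opening: 0.0365
grip_force: 39.9
```

```bash
python3 q.py
```

```text
t 19.80 phi6 -26.67 Tz 0.560 tau6 0.063 v6 0.31 F [-3.9 -7.3  7.2] 0.0365 [ 0.5586 -0.047   0.1686]
```

The rise is about 0.17 Nm by both tau6 (0.166) and mean Tz (about 0.175). Stopping here: release, lift and retreat.

Emit:
{"method": "apply_moves", "body": {"motion": [[[60, 0, 0, 0, 0, 0, 0], [70, 0, 0, 0, 0, 0, 0], [75, 0, 0, 0, 0, 0, 0], [75, 0, 0, 0, 0, 0, 0], [75, 0, 0, -0.7, 0, 0, 0], [75, 0, 0, -1.7, 0, 0, 0], [75, 0, 0, -2.3, 0, 0, 0], [75, 0, 0, -2.3, 0, 0, 0]]]}}

```text
time: 20.6
ee_pos: [0.5606, -0.0454, 0.2635]
tool_rot: [0.638, 0.77, 0.002, 0.003]
contact_force: [-0.0, -0.8, 0.4]
opening: 0.0751
grip_force: 0.0
```

```bash
python3 q.py; python3 d.py .39 -.34 .26 5
```

```text
t 20.60 phi6 -26.71 Tz -0.030 tau6 -0.002 v6 0.00 F [-0.  -0.8  0.4] 0.0751 [ 0.5606 -0.0454  0.2635]
t 20.6 pos [ 0.5606 -0.0454  0.2635] phi 10.71 shift [-6.44 -5.56  0.07] rot6 [0.07 0.03 0.95] open 0.07508780786481398 F [-0.04 -0.8   0.4 ] T [-0.001 -0.111 -0.03 ] q [-0.28  0.31  1.57  0.    1.26 -0.47]
```

Emit:
{"method": "apply_moves", "body": {"motion": [[[75, -0.6, -0.5, 0, 0, 0, 0], [75, -1.4, -1.2, 0, 0, 0, 0], [75, -2.2, -1.9, 0, 0, 0, 0], [75, -3.0, -2.6, 0, 0, 0, 0], [75, -3.8, -3.3, 0, 0, 0, 0], [75, -4.6, -4.0, 0, 0, 0, 0], [75, -5.4, -4.7, 0, 0, 0, 0], [75, -6.0, -5.2, 0, 0, 0, 0], [75, -6.4, -5.5, 0, 0, 0, 0], [75, -6.4, -5.5, 0, 0, 0, 0]]]}}

```text
time: 21.6
ee_pos: [0.3887, -0.3393, 0.2582]
tool_rot: [0.639, 0.769, -0.0, -0.001]
contact_force: [-1.0, -0.1, 0.3]
opening: 0.0751
grip_force: 0.0
```

```bash
python3 meas.py | grep -v ' g'; python3 q.py
```

```text
top centre [ 0.55928 -0.04381  0.05978] 116 rms 0.00109
 ptr 195.13
 R-B [(185, -14), (186, -14), (187, -14), (188, -13), (190, -13), (191, -11), (192, -5), (193, 0), (195, 3), (196, 4), (197, 4), (198, 1), (200, -4), (201, -10), (202, -13), (203, -14), (205, -14), (206, -12), (207, -12), (208, -12)]
 176 183]
side centre [ 0.55793 -0.04492  0.05977] 89 rms 0.00101
 ptr 197.23
 R-B [(185, 19), (186, 20), (187, 18), (188, 16), (190, 15), (191, 15), (192, 16), (193, 16), (195, 17), (196, 17), (197, 18), (198, 18), (200, 18), (201, 19), (202, 19), (203, 19), (205, 19), (206, 19), (207, 19), (208, 19)]
 214 217]
t 22.10 phi6 -63.96 Tz 0.001 tau6 0.002 v6 0.00 F [0.1 0.4 0.1] 0.0752 [ 0.3904 -0.337   0.2596]
```

The dial and marker haven't moved, so I'm handing in.

```bash
python3 -c "
from cell import close_job
print(close_job())"
```

```text
the job is handed in; nothing more can be done
None
```

I set the dial to within about 1° of the marker tab, tightened the lock ring to about 0.17 Nm above its free torque, and handed the job in at about 22 s with the arm clear.

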